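# Clip the nozzle-nut key onto the spring-latch hook

## Task

Take the blue-ended socket key out of its block and hang it on the latch hook of the bench post by the eye of its bow handle: push the eye's top bar against the sprung gate until it passes inside and the gate snaps shut behind it (the gripper itself must not push the gate). Then tug the key up against the shut gate with about 10 N for a moment to prove that it holds, lower it into the bend of the hook and let go so that it hangs still. The key may never bear on the hook or gate with more than 15 N; leave the other key and the loose parts on the bench alone.

Things in the scene. Friction and masses are not known exactly. Their poses are not given: they have to be found in the camera images.
- blue_key_bar (a point): Middle of the straight top bar (8 mm round, 104 mm long) of the D-shaped bow handle of the blue-ended key. The bow is the eye: inside 112 wide, 62 high. x through the eye, y along the bar, z up. Pinch the bar from above, fingers closing along x, about 38 mm to one side: its middle must stay free for the hook.
- blue_key: The loose key as a whole, 158 mm tall, about 0.26 kg, standing upright in its block; alike from both sides. Origin at the centre of its foot, 154 mm under the bar; axes as for the bar. Blue socket 30 mm across, 46 high, then a blue 12 mm shank, then the steel bow, 128 wide.
- black_key_bar (a point): The same point and axes on the second key, with a black socket, of the same shape but 35 mm shorter (123 mm tall), in the other hole. Leave it where it stands.
- key_block: Fixed grey block 85 x 165 x 35 mm (x, y, z), origin under its centre. The keys stand in two holes 25 mm deep, 80 mm apart along y; either key may be in either hole.
- hook_seat (a point): NOMINAL seat: where the bar's centre lies when it hangs in the bend of the hook, 200 mm over the bench. x level from nose to post, y across the hook (a hanging bar lies along y), z up. The hook's shank is screwed into the post and locked: the hook really stands up to 9 mm nearer to or farther from the post (along x) than this point, which no reading tells: feel for it.
- latch_hook: The hook's post (fixed), with all it carries; origin on the bench straight under the nominal seat, axes as there. The hook's shank runs level along x to a boss at x 72 mm and a post 30 mm square at x 84 to 114, 273 high, on a foot plate 100 mm square. A vise with an upright injector (216 high) stands farther back, beyond x 0.67 m of the bench.
- nose_top (a point): NOMINAL centre of the round top of the hook's upright nose. The hook (11 mm round steel, fixed), x, z in mm from its true seat: nose centre x -17, inner face -11.5, top z 31.5; bend's inner face lowest at (0, -4), underside z -16; shank side's inner face x 19.5. A bar sliding down the nose's inner face has its centre at x -7.5. The way in is from above, between nose and shank.
- gate_hinge (a point): NOMINAL hinge of the sprung gate, x 24, z 38 from the seat; top z 43. Shut, the gate (5 mm thick, 12 wide) slopes down 26 degrees to its round tip at x -9, z 22, inside the nose: a bar at x touches it at z 45 - 0.49 (24 - x). Pressed down it opens, but only a bar within about 1.5 mm of the nose's inner face slips by the tip (near z 11); farther off it jams on the stop.
- gate (a joint): Angle of the gate (rad): 0 shut against the nose, grows as it is pushed in (down), hard stop at 0.39. Sprung shut: about 1.5 N at the tip to start, 3 N when open, friction added. It cannot open outwards, and springs shut over a bar that has passed. A bar inside, raised straight from the seat, meets the shut gate after 17 to 20 mm.
- nozzle_nut: Loose steel nozzle nut, 31 mm across, 26 high, on the bench; origin under its centre. Leave alone.
- green_cap: Loose green plastic cap, 29 mm across, 30 high; origin under its centre. Leave alone.
- washer: Loose bronze sealing washer, 24 mm across, 4 thick; origin under its centre. Leave alone.
- nozzle: Loose steel injector nozzle standing on its collar, 18 mm across, 40 high; origin under its centre. Leave alone.
Mind the look-alikes: they are no part of the job. Leave any orange or pink look-alike of the blue_key alone.

How it is judged:
By the outcome, as a careful person would: the job done as asked, in the order asked, and still so for the second after the job is handed in, with the robot touching nothing.
It also fails if it takes over 72 s, if anything falls off the work surface, if the arm or the gripper's body presses on something with over 40 N, if the wrist force passes 120 N, or if a joint passes its speed limit or range.

## Robot

A 6-joint arm with a two-finger parallel gripper is mounted at the origin on the work surface. World frame = base frame: x ahead of the robot, y to its left, z up, the work surface at z = 0. Lengths are in mm, angles in degrees, forces in N, time in s.
With the tool pointing down it reaches from about 300 to 850 mm from the base axis. Payload 4.2 kg.
Tool frame: the origin (TCP) lies midway between the tips of the shut fingers; the grasp point (between the pads) lies 19 mm behind it; z points along the fingers, y is the direction in which the jaws open and shut (so a half turn about z gives the same grasp; the last joint's range is limited). The gripper opens to 91 mm and grips with 3 to 60 N. Pads are 32 mm wide; open, the fingers measure 118 mm over their backs; the gripper's body (76 mm by 178 mm) begins 60 mm behind the grasp point.
Start: joints at [-64.744, 18.312, 89.639, -0, 72.044, -1.146], TCP at [255.688, -515.041, 213.976] pointing down, gripper open.
Joint ranges: [-177.97, 177.97], [-48.28, 115.42], [12.27, 149.76], [-77.06, 257.06], [2.81, 150.46], [-146.56, 146.56]. Speed limits (degrees/s): [147.25, 147.25, 180, 180, 180, 180].

## Interface

Orientations are given as [roll, pitch, yaw] about the fixed x, y, z axes, in that order (R = Rz(yaw) Ry(pitch) Rx(roll)).
In Python, from workcell import env gives the robot as it stands.
- The arm moves only by the shell command python3 -m jog 'ROWS' [FORCE]. ROWS is JSON, a list of rows, each an object of numbers: "dx", "dy", "dz": the shift along the world's x, y, z in m; "wx", "wy", "wz": the turn, a rotation vector about the world's x, y, z in rad; "grip": the gripper's target within -1 to 1 (shut at 1, half-way at 0, fully open at -1). In form: [{"dx": .., "dy": .., "dz": .., "wx": .., "wy": .., "wz": .., "grip": ..}, ...]. A call has 1 to 10 rows; each row shifts and turns the commanded pose from where the row before left it; what a row does not reach is not made up. A row lasts 1/10 s, in which the tool goes at most 50 mm and 8.59 degrees, less where a joint would pass 70% of its speed; a pose out of reach is approached as far as the arm can. A call with a gripper value outside its range is refused whole. The fingers move at their own pace and stop on an object; FORCE is the grip in N (left out, the last holds). Time passes only in rows, so rows that do not move let the fingers close. It gives the time, the measured TCP pose, the force and the opening at its end, in the units of the state.
- env.state(): the state, without advancing time (a new reading comes with each control period).
- env.grab_frame(name): name is "scene" or "side" or "wrist"; returns the picture (384x512x3 uint8, red, green, blue); there is no depth.
- env.get_calibration(name): a dict with "fx", "fy", "cx", "cy" (pixels), "R" (3x3) and "t" (3): a world point X has camera coordinates R X + t. Camera axes: x right, y down, z forward; pixel columns grow to the right and rows downward; lengths in mm; the calibration is good to about 2 mm. A picture is of the moment at which its call begins: read the wrist's pose just before it. get_calibration takes no time and is no camera call; for the wrist camera it gives the pose at the moment of the call.
- env.job_done(): hands the job in, once; it reports no verdict.
The state is a dict: "time_s": time; "qpos": joint angles; "qvel": joint speeds; "effort": joint torques, N m; "ee_pos": TCP position; "ee_rot": TCP orientation; "force": force on the tool from outside, world axes, zero at the start; "torque": the same for the moment, N m; "gripper_width": finger opening in mm.
Only numpy, scipy, OpenCV 4.12 (cv2) and the standard library are available. Lean on these libraries where they do the work, as an engineer would, in place of code of your own. Each camera call takes 0.05 s, during which the arm holds its last target. There are 200 camera calls.

## Working session

There is one attempt and no reset: what is moved stays moved. The work goes in short steps, Python scripts to look and compute and a shell command to move; the robot and the scene stay as the last step left them, time stands still between calls to the robot, and variables do not carry over. Pictures are saved under pics/ and viewed, about 8 in all and at most 12, crops included, and the job is handed in when it is done.

```bash
mkdir -p pics; ls
python3 - <<'E'
from workcell import env
import cv2,numpy as np
s=env.state();print(s)
for n in("scene","side"):
    c=env.get_calibration(n);print(n,{k:np.round(v,4).tolist() for k,v in c.items()})
    cv2.imwrite(f"pics/{n}0.png",env.grab_frame(n)[:,:,::-1])
a=cv2.imread("pics/scene0.png");b=cv2.imread("pics/side0.png")
E
```

```text
pics
{'time_s': 0.0, 'qpos': array([-6.47428007e+01,  1.83510601e+01,  8.97085970e+01, -1.88444120e-03,
        7.20438275e+01, -1.14527096e+00]), 'qvel': array([-0.1401245 , -0.0508566 ,  0.00267245, -0.05317183,  0.03771248,
       -0.0014529 ]), 'effort': array([-7.31764594e-04, -4.12457299e+01, -2.31970918e+01,  7.24018039e-02,
        4.55856230e-02, -1.57413178e-04]), 'ee_pos': array([ 255.46004155, -514.54891495,  213.11126996]), 'ee_rot': array([-1.79896500e+02, -2.77144385e-04,  2.64030526e+01]), 'force': array([-0.95501265, -1.0110386 , -0.34907808]), 'torque': array([-0.01054047,  0.02805874,  0.04225729]), 'gripper_width': 91.25222126360543}
scene {'fx': 470.0302, 'fy': 470.0302, 'cx': 249.6714, 'cy': 193.1485, 'R': [[0.746, 0.6659, 0.0124], [0.5566, -0.6131, -0.5606], [-0.3657, 0.4251, -0.828]], 't': [-351.0381, -195.6176, 1817.7652]}
side {'fx': 434.4521, 'fy': 434.4521, 'cx': 252.8819, 'cy': 200.9357, 'R': [[-0.9922, -0.1245, 0.0055], [-0.0912, 0.6955, -0.7127], [0.0849, -0.7077, -0.7014]], 't': [480.7761, 181.7615, 1055.1362]}
```

View pics/scene0.png

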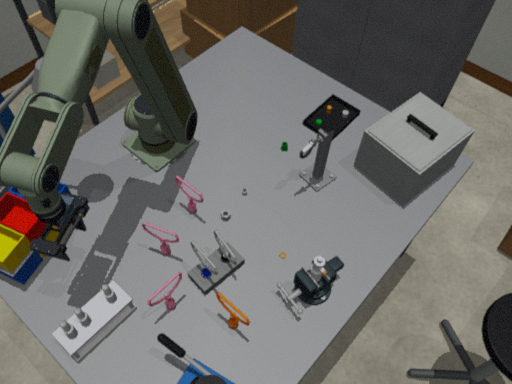

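View pics/side0.png

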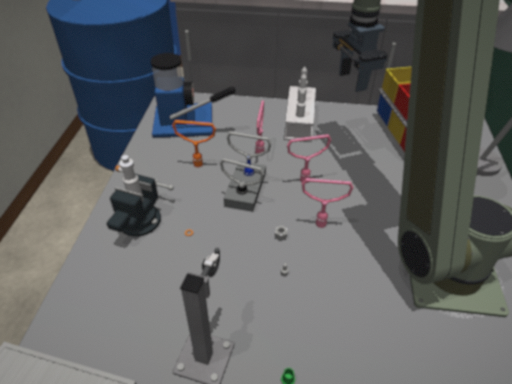

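The scene view shows the key block at (215,268), with blue at (207,272) and black at (226,258). The hook post is at (320,160), nose toward (306,150). In the side view the block is at (245,185) and the hook at (212,262). I'll enlarge crops of both.

Run:
```python
import cv2,numpy as np
a=cv2.imread("pics/scene0.png");b=cv2.imread("pics/side0.png")
def c(i,x,y,w,h):return cv2.resize(i[y:y+h,x:x+w],(400,300),interpolation=cv2.INTER_CUBIC)
# 80x60 crops, scale 5
o=np.vstack([np.hstack([c(a,175,230,80,60),c(a,280,130,80,60)]),np.hstack([c(b,205,125,120,90)[:, :],c(b,150,240,200,150)])])
cv2.imwrite("pics/crop1.png",o)
```

```text
(no output)
```

View pics/crop1.png

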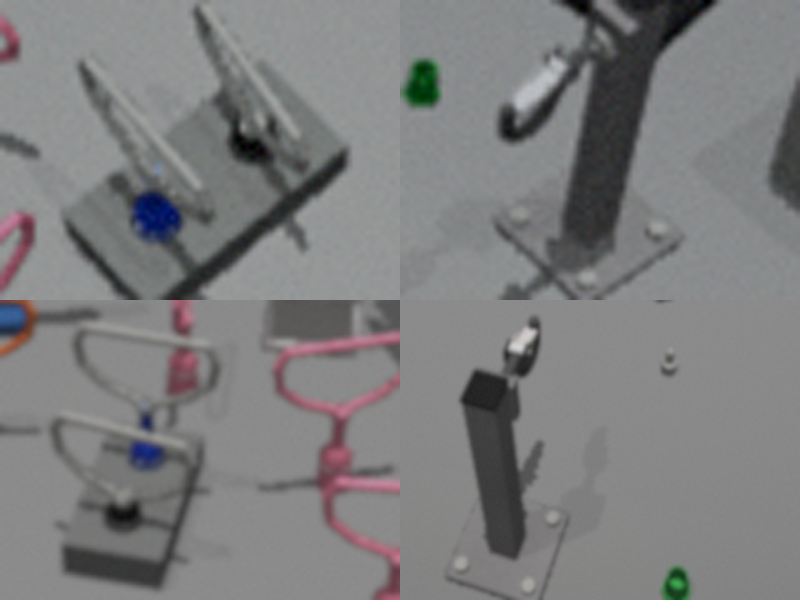

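```bash
cat > h.py <<'E'
from workcell import env
import numpy as np,cv2
def ray(c,u,v,z):
    R=np.array(c["R"]);t=np.array(c["t"]);C=-R.T@t
    d=R.T@np.array([(u-c["cx"])/c["fx"],(v-c["cy"])/c["fy"],1]);return C+d*(z-C[2])/d[2]
def proj(c,X):
    p=np.array(c["R"])@np.array(X)+np.array(c["t"]);return np.array([c["fx"]*p[0]/p[2]+c["cx"],c["fy"]*p[1]/p[2]+c["cy"]])
E
python3 - <<'E'
from h import *
S=env.get_calibration("scene");D=env.get_calibration("side")
def show(n,c,z,ps):
    for p in ps: print(n,np.round(ray(c,*p,z)[:2],1))
show("bar scene",S,164,[(192,242.4),(216.4,272.4)])
show("bar side",D,164,[(228.4,133.4),(268.9,138.5)])
show("plate side",D,8,[(190,337.5),(234,347.5),(220.5,389),(173.5,378)])
show("plate scene",S,8,[(299,174),(317,189.4),(336.6,177.6)])
show("top side",D,273,[(187.5,275),(205.5,279),(198.5,295),(181,290)])
# block corners, side crop, z35
show("block side",D,35,[(205+63/3.333,125+247/3.333),(205+160/3.333,125+258/3.333),(205+200/3.333,125+133/3.333)])
E
```

```text
bar scene [ 480.5 -270.5]
bar scene [ 601.  -291.4]
bar side [ 588.4 -282. ]
bar side [ 476.1 -273.4]
plate side [589.4 243.3]
plate side [492.7 253.7]
plate side [505.5 342.3]
plate side [602.2 332.8]
plate scene [498.6 241.4]
plate scene [589.6 230.9]
plate scene [611.  321.4]
top side [561.7 268.8]
top side [530.5 272.9]
top side [535.4 304.5]
top side [565.3 298.9]
block side [ 584.4 -156. ]
block side [ 503.7 -153.7]
block side [ 487.9 -316. ]
```

```bash
python3 -m jog '[{"dz":0.03,"dx":0.02,"wz":-0.058},{"dz":0.03,"dx":0.025,"dy":0.02,"wz":-0.058},{"dz":0.03,"dx":0.025,"dy":0.025,"wz":-0.058},{"dz":0.03,"dx":0.025,"dy":0.025,"wz":-0.058},{"dz":0.03,"dx":0.025,"dy":0.025,"wz":-0.058},{"dx":0.025,"dy":0.025,"wz":-0.058},{"dx":0.025,"dy":0.025,"wz":-0.058},{"dx":0.025,"dy":0.03,"wz":-0.058},{"dx":0.025,"dy":0.03,"wz":-0.058},{"dx":0.025,"dy":0.03,"wz":-0.058}]'; python3 -m jog '[{},{},{}]'
python3 - <<'E'
from h import *
W=env.get_calibration("wrist");im=env.grab_frame("wrist");cv2.imwrite("pics/w1.png",im[:,:,::-1])
np.save("w1.npy",W,allow_pickle=True)
s=env.state();print(s["ee_pos"],s["ee_rot"],s["force"],s["qpos"],{k:np.round(v,3).tolist() for k,v in W.items()})
R=np.array(W["R"]);print("cam",-R.T@np.array(W["t"]))
E
```

```text
[ 255.53379302 -514.71398764  213.28854293] [-1.79922286e+02 -2.38642393e-03  2.64009956e+01] [-0.57302289  1.03131322  0.14489754] [-6.47447064e+01  1.83474196e+01  8.96878151e+01  8.74677561e-04
  7.20425110e+01 -1.14597381e+00] {'fx': 274.022, 'fy': 274.022, 'cx': 256.32, 'cy': 193.346, 'R': [[0.444, -0.896, -0.002], [-0.864, -0.428, 0.266], [-0.239, -0.116, -0.964]], 't': [-573.324, -29.455, 391.076]}
cam [ 322.38072941 -480.83358037  383.89879785]invalid input
invalid input
```

View pics/w1.png

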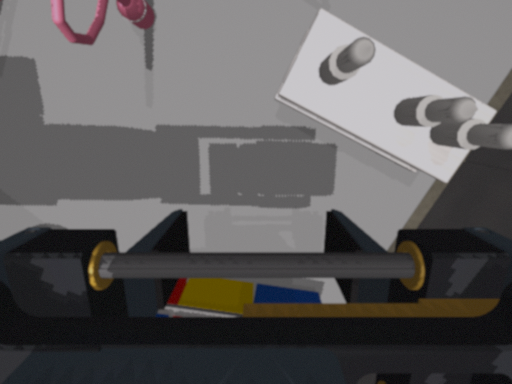

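The wrist view shows only the start area: the jog was refused as "invalid input", so rows probably need all keys.

```bash
python3 -m jog '[{"dx":0.02,"dy":0.0,"dz":0.03,"wx":0,"wy":0,"wz":-0.058,"grip":-1},{"dx":0.025,"dy":0.02,"dz":0.03,"wx":0,"wy":0,"wz":-0.058,"grip":-1},{"dx":0.025,"dy":0.025,"dz":0.03,"wx":0,"wy":0,"wz":-0.058,"grip":-1},{"dx":0.025,"dy":0.025,"dz":0.03,"wx":0,"wy":0,"wz":-0.058,"grip":-1},{"dx":0.025,"dy":0.025,"dz":0.03,"wx":0,"wy":0,"wz":-0.058,"grip":-1},{"dx":0.025,"dy":0.025,"dz":0,"wx":0,"wy":0,"wz":-0.058,"grip":-1},{"dx":0.025,"dy":0.025,"dz":0,"wx":0,"wy":0,"wz":-0.058,"grip":-1},{"dx":0.025,"dy":0.03,"dz":0,"wx":0,"wy":0,"wz":-0.058,"grip":-1},{"dx":0.025,"dy":0.03,"dz":0,"wx":0,"wy":0,"wz":-0.058,"grip":-1},{"dx":0.0,"dy":0.03,"dz":0,"wx":0,"wy":0,"wz":-0.058,"grip":-1}]'; python3 -m jog '[{"dx":0,"dy":0,"dz":0,"wx":0,"wy":0,"wz":0,"grip":-1},{"dx":0,"dy":0,"dz":0,"wx":0,"wy":0,"wz":0,"grip":-1},{"dx":0,"dy":0,"dz":0,"wx":0,"wy":0,"wz":0,"grip":-1}]'
python3 - <<'E'
from h import *
W=env.get_calibration("wrist");im=env.grab_frame("wrist");cv2.imwrite("pics/w2.png",im[:,:,::-1])
np.save("w2.npy",W,allow_pickle=True)
s=env.state();print(s["time_s"],s["ee_pos"],s["ee_rot"],s["force"],s["qpos"])
for X in ([480,-273,164],[595,-287,164],[480,-200,129]): print(proj(W,X))
E
```

```text
time_s: 1.15
ee_pos: [478.0, -278.5, 362.6]
ee_rot: [-179.9, 0.0, -6.9]
force: [0.3, 1.0, -0.1]
gripper_width: 91.1
time_s: 1.45
ee_pos: [475.5, -280.8, 363.8]
ee_rot: [180.0, 0.0, -6.9]
force: [-1.8, -0.3, 0.2]
gripper_width: 91.0
1.5 [ 475.39428707 -281.01124018  363.80141949] [ 1.79976275e+02  1.58301765e-02 -6.88743407e+00] [ 0.32123447 -0.68481248  0.16152423] [-3.17639401e+01  1.31600916e+01  7.57268109e+01 -2.81884832e-02
  9.11174784e+01  6.51229420e+01]
[250.71257764 171.42435003]
[250.26703591  80.82220674]
[202.9812603  172.79594678]
```

View pics/w2.png

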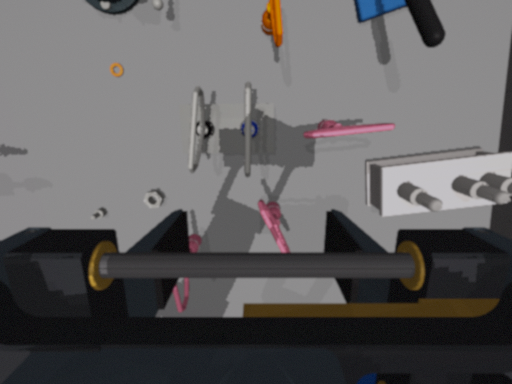

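The wrist view shows the blue key's bar end-on at columns ~248, rows 84–175. The black bar is at column ~195. I'll fit the blue bar's line precisely.

Run:
```python
from h import *
W=np.load("w2.npy",allow_pickle=True).item()
g=cv2.imread("pics/w2.png").astype(float)
y0,y1=78,182
gr=g.mean(2)
pts=[]
for r in range(y0,y1,3):
    row=gr[r,238:260]; print(r,row.astype(int).tolist())
```

```text
78 [141, 140, 140, 141, 141, 141, 141, 140, 141, 141, 140, 141, 141, 141, 141, 140, 141, 140, 140, 141, 141, 141]
81 [140, 141, 140, 141, 141, 141, 140, 139, 136, 131, 130, 132, 135, 139, 141, 141, 140, 140, 141, 140, 141, 141]
84 [141, 141, 140, 141, 141, 139, 130, 117, 111, 113, 112, 109, 108, 121, 136, 141, 141, 140, 140, 141, 140, 140]
87 [141, 141, 140, 140, 141, 139, 129, 120, 125, 131, 127, 116, 104, 116, 133, 138, 139, 139, 140, 141, 141, 141]
90 [141, 141, 140, 141, 140, 135, 132, 142, 158, 169, 164, 148, 124, 103, 100, 98, 94, 97, 115, 132, 140, 142]
93 [141, 142, 141, 141, 139, 134, 128, 134, 153, 169, 166, 148, 124, 104, 98, 95, 91, 96, 113, 134, 141, 140]
96 [139, 141, 140, 142, 140, 134, 130, 143, 163, 173, 168, 148, 123, 101, 91, 92, 92, 94, 109, 127, 138, 141]
99 [140, 140, 141, 139, 139, 135, 132, 143, 163, 174, 167, 148, 121, 96, 90, 92, 90, 96, 110, 129, 138, 142]
102 [141, 141, 141, 142, 140, 136, 131, 143, 164, 174, 166, 148, 122, 98, 91, 91, 92, 99, 115, 131, 138, 141]
105 [143, 144, 144, 143, 143, 137, 131, 139, 157, 171, 167, 146, 119, 92, 83, 87, 94, 116, 138
[... 1882 characters left out ...]
 91, 91, 92, 92, 93, 89]
165 [92, 92, 91, 95, 100, 105, 99, 100, 107, 109, 106, 98, 106, 125, 133, 133, 132, 127, 121, 123, 132, 132]
168 [94, 104, 119, 132, 137, 129, 110, 101, 106, 111, 104, 97, 108, 131, 141, 141, 142, 140, 140, 142, 140, 139]
171 [121, 137, 143, 142, 140, 131, 113, 102, 104, 107, 103, 97, 110, 133, 140, 141, 140, 141, 143, 142, 141, 140]
174 [139, 141, 141, 141, 140, 138, 124, 92, 76, 74, 75, 88, 112, 133, 140, 141, 141, 142, 141, 140, 141, 140]
177 [140, 141, 141, 142, 141, 141, 138, 132, 123, 118, 122, 130, 136, 141, 141, 141, 141, 141, 140, 140, 140, 141]
180 [140, 142, 141, 141, 141, 142, 141, 141, 141, 140, 140, 141, 142, 142, 140, 141, 142, 140, 140, 141, 141, 138]
```

Run:
```python
from h import *
W=np.load("w2.npy",allow_pickle=True).item()
a,b=ray(W,247.9,90,164),ray(W,247.8,170,164)
print(a,b,np.degrees(np.arctan2(*(a-b)[1::-1])))
print("ends",ray(W,247.8,83,158),ray(W,247.8,176,158))
print("socket", ray(W,250.5,130,45))
S=env.get_calibration("scene");D=env.get_calibration("side")
print(ray(S,175+157/5,230+218/5,52),ray(D,205+147/3.333,125+152/3.333,50))
```

```text
[ 584.58328732 -282.64491846  164.        ] [ 482.44590384 -269.28701231  164.        ] -7.451064831394998
ends [ 593.53416841 -283.50102357  158.        ] [ 472.91210872 -267.87689711  158.        ]
socket [ 530.36872924 -276.76170991   45.        ]
[ 541.4399136  -281.77045872   52.        ] [ 529.24846647 -266.52518375   50.        ]
```

```bash
python3 -m jog '[{"dx":0.005,"dy":-0.0015,"dz":-0.02,"wx":0.087,"wy":-0.0113,"wz":-0.01,"grip":0.1},{"dx":0.005,"dy":-0.0015,"dz":-0.04,"wx":0.087,"wy":-0.0113,"wz":0,"grip":0.1},{"dx":0.005,"dy":-0.0015,"dz":-0.04,"wx":0.086,"wy":-0.0112,"wz":0,"grip":0.1},{"dx":0.0055,"dy":-0.0015,"dz":-0.042,"wx":0,"wy":0,"wz":0,"grip":0.1},{"dx":0,"dy":0,"dz":0,"wx":0,"wy":0,"wz":0,"grip":0.1},{"dx":0,"dy":0,"dz":0,"wx":0,"wy":0,"wz":0,"grip":0.1},{"dx":0,"dy":0,"dz":0,"wx":0,"wy":0,"wz":0,"grip":0.1}]'
python3 - <<'E'
from h import *
from scipy.spatial.transform import Rotation as Ro
s=env.state();p=s["ee_pos"];R=Ro.from_euler("xyz",s["ee_rot"],degrees=True).as_matrix()
print(s["force"],"tool x",R[:,0],"z",R[:,2])
tgt=np.array([498,-272,164])+12*R[:,2]
print("to go mm",tgt-p)
W=env.get_calibration("wrist");a=env.grab_frame("wrist")[:,:,::-1];b=env.grab_frame("side")[:,:,::-1]
print(proj(W,[534,-276.5,164]),proj(W,[498,-272,164]))
b=cv2.resize(b[95:225,180:355],(512,380),interpolation=cv2.INTER_CUBIC)
cv2.imwrite("pics/w3.png",cv2.resize(np.hstack([a[:380],b]),(800,297)))
E
```

```text
time_s: 2.2
ee_pos: [497.2, -286.9, 224.8]
ee_rot: [-165.1, -0.3, -7.4]
force: [-0.6, -0.8, 0.3]
gripper_width: 41.8
[-0.6479154  -0.78068373  0.26939492] tool x [ 0.99163432 -0.12899182  0.00474222] z [ 0.03767031  0.25406287 -0.96645383]
to go mm [  1.29068313  17.95425115 -72.3601462 ]
[258.42488115 165.70931419] [258.53574997 205.99245522]
```

View pics/w3.png

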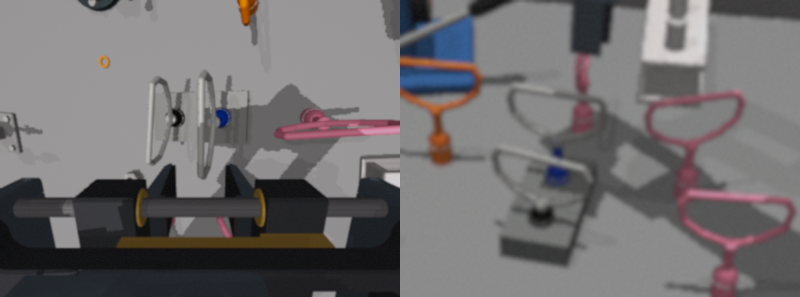

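The wrist half shows the bar at full-resolution column ~262, rows ~95–225, against a predicted 258. I'll measure it exactly.

Run:
```python
from h import *
W=env.get_calibration("wrist");a=env.grab_frame("wrist");g=a.mean(2)
for r in (105,120,150,180,195,205,212,218): print(r,g[r,248:280].astype(int).tolist())
for r in range(84,104,2): print(r,g[r,256:272].astype(int).tolist())
for c,rs in(((262,258),(110,200)),): print(ray(W,262,110,164),ray(W,262,200,164))
```

```text
105 [153, 153, 153, 152, 149, 150, 162, 177, 188, 192, 184, 168, 151, 132, 127, 136, 133, 118, 98, 91, 90, 90, 91, 92, 104, 128, 148, 153, 153, 154, 152, 154]
120 [149, 148, 148, 148, 148, 151, 163, 178, 191, 193, 181, 165, 147, 129, 127, 143, 151, 152, 145, 132, 121, 106, 100, 100, 99, 98, 106, 129, 148, 153, 154, 154]
150 [148, 148, 148, 149, 151, 158, 168, 180, 191, 191, 178, 160, 142, 120, 95, 88, 87, 88, 87, 88, 91, 94, 98, 105, 110, 113, 111, 104, 97, 92, 85, 69]
180 [146, 146, 146, 143, 134, 114, 109, 118, 121, 125, 121, 112, 100, 90, 85, 87, 90, 91, 89, 89, 99, 111, 120, 122, 117, 109, 96, 88, 88, 89, 89, 89]
195 [144, 147, 152, 151, 139, 118, 112, 115, 122, 123, 118, 109, 105, 121, 144, 153, 150, 136, 113, 103, 110, 110, 110, 105, 110, 131, 147, 153, 153, 152, 153, 153]
205 [152, 153, 153, 152, 140, 119, 111, 116, 121, 121, 118, 108, 106, 120, 141, 138, 115, 102, 106, 110, 110, 106, 108, 123, 144, 153, 153, 153, 153, 153, 154, 153]
212 [154, 154, 153, 150, 139, 110, 100, 104, 109, 111, 106, 102, 102, 115, 120, 98, 75, 76, 79, 83, 88, 99, 123, 146, 153, 153, 153, 152, 153, 15
[... 363 characters left out ...]
50, 146, 147, 148, 151, 151, 153, 153, 152, 153, 153, 153]
90 [152, 150, 145, 137, 130, 129, 129, 130, 130, 132, 143, 151, 153, 153, 153, 153]
92 [148, 140, 129, 124, 125, 126, 123, 118, 111, 107, 116, 136, 149, 153, 153, 153]
94 [139, 128, 123, 127, 125, 122, 118, 113, 104, 90, 85, 98, 123, 141, 151, 152]
96 [127, 125, 125, 125, 124, 117, 113, 104, 93, 80, 73, 74, 83, 99, 125, 145]
98 [132, 135, 133, 129, 123, 113, 105, 92, 79, 73, 70, 72, 72, 75, 89, 115]
100 [163, 165, 160, 151, 136, 116, 98, 83, 70, 67, 69, 70, 74, 73, 76, 94]
102 [183, 185, 179, 165, 150, 129, 105, 88, 81, 71, 68, 66, 69, 70, 73, 88]
[ 578.99609496 -284.92881514  164.        ] [ 503.32207096 -275.55989158  164.        ]
```

Run:
```python
from h import *
W=env.get_calibration("wrist");g=env.grab_frame("wrist").mean(2)
print(ray(W,257,110,164),ray(W,257,200,164),ray(W,258,90,158),ray(W,257,96,164))
print([int(x) for x in g[214:240,256]])
for r in range(222,240,2):print(r,ray(W,257,r,160)[:2])
```

```text
[ 579.35288329 -280.6503185   164.        ] [ 503.46613598 -270.87333297  164.        ] [ 595.22425762 -281.96255422  158.        ] [ 590.05266548 -282.02884136  164.        ]
[109, 109, 108, 109, 109, 108, 109, 108, 108, 109, 107, 105, 102, 111, 133, 148, 152, 153, 153, 154, 153, 153, 152, 153, 155, 154]
222 [ 481.35921312 -266.96602058]
224 [ 479.40119663 -266.71375652]
226 [ 477.435198   -266.46046407]
228 [ 475.46116833 -266.20613693]
230 [ 473.47905831 -265.95076874]
232 [ 471.48881822 -265.69435311]
234 [ 469.49039794 -265.43688356]
236 [ 467.48374693 -265.1783536 ]
238 [ 465.46881423 -264.91875666]
```

```bash
python3 -m jog '[{"dx":0.0008,"dy":0.0065,"dz":-0.024,"wx":0,"wy":0,"wz":0,"grip":0.1},{"dx":0.0008,"dy":0.0065,"dz":-0.024,"wx":0,"wy":0,"wz":0,"grip":0.1},{"dx":0.0007,"dy":0.0065,"dz":-0.024,"wx":0,"wy":0,"wz":0,"grip":0.1},{"dx":0,"dy":0,"dz":0,"wx":0,"wy":0,"wz":0,"grip":0.1},{"dx":0,"dy":0,"dz":0,"wx":0,"wy":0,"wz":0,"grip":0.1}]'; python3 -m jog '[{"dx":0,"dy":0,"dz":0,"wx":0,"wy":0,"wz":0,"grip":1},{"dx":0,"dy":0,"dz":0,"wx":0,"wy":0,"wz":0,"grip":1},{"dx":0,"dy":0,"dz":0,"wx":0,"wy":0,"wz":0,"grip":1},{"dx":0,"dy":0,"dz":0,"wx":0,"wy":0,"wz":0,"grip":1},{"dx":0,"dy":0,"dz":0,"wx":0,"wy":0,"wz":0,"grip":1},{"dx":0,"dy":0,"dz":0,"wx":0,"wy":0,"wz":0,"grip":1},{"dx":0,"dy":0,"dz":0,"wx":0,"wy":0,"wz":0,"grip":1}]' 58
```

```text
time_s: 2.9
ee_pos: [499.0, -266.7, 151.0]
ee_rot: [-165.0, -0.1, -7.4]
force: [0.6, 0.2, -0.2]
gripper_width: 41.1
time_s: 3.6
ee_pos: [498.5, -266.7, 150.3]
ee_rot: [-165.0, -0.0, -7.4]
force: [-0.9, -1.5, 3.3]
gripper_width: 6.5
```

```bash
python3 -m jog '[{"dx":0,"dy":0,"dz":0,"wx":0,"wy":0,"wz":0,"grip":1},{"dx":0,"dy":0,"dz":0.005,"wx":0,"wy":0,"wz":0,"grip":1},{"dx":0,"dy":0,"dz":0.01,"wx":0,"wy":0,"wz":0,"grip":1},{"dx":0,"dy":0,"dz":0.01,"wx":0,"wy":0,"wz":0,"grip":1},{"dx":0,"dy":0,"dz":0.01,"wx":0,"wy":0,"wz":0,"grip":1},{"dx":0,"dy":0,"dz":0.02,"wx":0,"wy":0,"wz":0,"grip":1},{"dx":0,"dy":0,"dz":0.03,"wx":0,"wy":0,"wz":0,"grip":1},{"dx":0,"dy":0,"dz":0.03,"wx":0,"wy":0,"wz":0,"grip":1},{"dx":0,"dy":0,"dz":0.03,"wx":0,"wy":0,"wz":0,"grip":1},{"dx":0,"dy":0,"dz":0,"wx":0,"wy":0,"wz":0,"grip":1}]'
python3 -m jog '[{"dx":0,"dy":0,"dz":0,"wx":0,"wy":0,"wz":0,"grip":1},{"dx":0,"dy":0,"dz":0,"wx":0,"wy":0,"wz":0,"grip":1}]'
python3 - <<'E'
from h import *
s=env.state();print(s["ee_pos"],s["force"],s["torque"],s["gripper_width"])
a=env.grab_frame("scene")[130:310,130:370,::-1];b=env.grab_frame("side")[60:240,140:380,::-1]
w=env.grab_frame("wrist")[:,:,::-1]; 
o=np.hstack([cv2.resize(a,(400,300)),cv2.resize(b,(400,300))]);o=np.vstack([o,np.hstack([cv2.resize(w,(400,300)),np.zeros((300,400,3),np.uint8)])]);cv2.imwrite("pics/w4.png",o)
E
```

```text
time_s: 4.6
ee_pos: [500.2, -267.5, 300.1]
ee_rot: [-165.2, -0.6, -7.4]
force: [-0.4, -0.2, -1.8]
gripper_width: 6.7
time_s: 4.8
ee_pos: [497.7, -266.1, 293.4]
ee_rot: [-164.9, 0.1, -7.4]
force: [0.0, 0.3, -2.9]
gripper_width: 7.0
[ 497.72191128 -266.10574054  293.3827198 ] [ 0.02663513  0.32675094 -2.85036132] [-0.15281938  0.24174803  0.03547852] 7.010613636562238
```

View pics/w4.png

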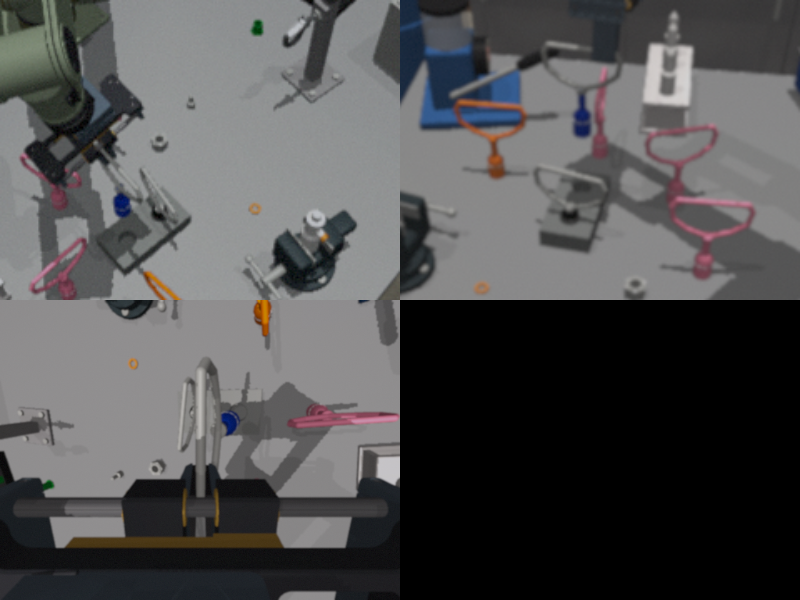

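Key is held upright and clear of the block (scene crop: blue socket above the empty hole), and the black key is undisturbed. Next I'll carry it to a standoff at the hook.

```bash
python3 -m jog '[{"dx":0,"dy":0.02,"dz":0.015,"wx":0,"wy":0,"wz":0,"grip":1},{"dx":0,"dy":0.04,"dz":0.01,"wx":0,"wy":0,"wz":0,"grip":1},{"dx":0,"dy":0.045,"dz":0,"wx":0,"wy":0,"wz":0,"grip":1},{"dx":0,"dy":0.045,"dz":0,"wx":0,"wy":0,"wz":0,"grip":1},{"dx":0,"dy":0.045,"dz":0,"wx":0,"wy":0,"wz":0,"grip":1},{"dx":0,"dy":0.045,"dz":0,"wx":0,"wy":0,"wz":0,"grip":1},{"dx":-0.003,"dy":0.045,"dz":-0.01,"wx":0,"wy":0,"wz":0,"grip":1},{"dx":-0.004,"dy":0.045,"dz":-0.01,"wx":0,"wy":0,"wz":0,"grip":1},{"dx":-0.004,"dy":0.03,"dz":-0.01,"wx":0,"wy":0,"wz":0,"grip":1},{"dx":0,"dy":0.015,"dz":-0.01,"wx":0,"wy":0,"wz":0,"grip":1}]'
python3 -m jog '[{"dx":0,"dy":0,"dz":0,"wx":0,"wy":0,"wz":0,"grip":1},{"dx":0,"dy":0,"dz":0,"wx":0,"wy":0,"wz":0,"grip":1},{"dx":0,"dy":0,"dz":0,"wx":0,"wy":0,"wz":0,"grip":1}]'
python3 - <<'E'
from h import *
W=env.get_calibration("wrist");w=env.grab_frame("wrist")[:,:,::-1];cv2.imwrite("pics/w5f.png",w);np.save("w5.npy",W,allow_pickle=True)
s=env.state();print(s["ee_pos"],s["force"],s["torque"],s["qpos"])
cv2.imwrite("pics/w5.png",cv2.resize(w,(800,600),interpolation=cv2.INTER_CUBIC))
E
```

```text
time_s: 5.95
ee_pos: [485.9, 111.0, 279.0]
ee_rot: [-164.9, 0.1, -7.2]
force: [0.7, -1.0, -1.9]
gripper_width: 6.8
time_s: 6.25
ee_pos: [487.9, 107.6, 280.2]
ee_rot: [-165.0, -0.1, -7.5]
force: [1.0, 0.7, -3.5]
gripper_width: 6.8
[487.98702796 107.52451141 280.34935916] [ 0.46745052 -0.03091899 -1.03213617] [-0.13114386  0.07047926 -0.03409168] [ 1.19062654  7.49666016 96.09342305 15.38845043 74.57025729 94.79156537]
```

View pics/w5.png

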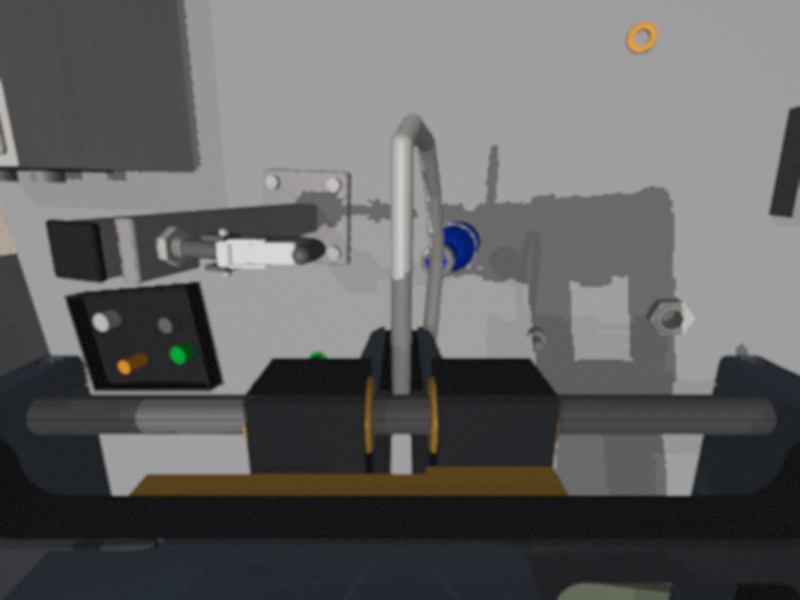

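The view shows the nose top at (310,248), the hinge pin centre at (223,252), the post top centre at about (78,250) and the bar along column ~402, all in 800x600 pixels.

Run:
```python
from h import *
W=np.load("w5.npy",allow_pickle=True).item();k=1.5625
n=ray(W,310/k,248/k,229);h=ray(W,223/k,252.5/k,238);p=ray(W,78/k,250/k,273)
print("nose",n,"hinge",h,"post",p)
for a,b in((n,h),(n,p),(h,p)):print(np.degrees(np.arctan2(*(b-a)[1::-1])),np.linalg.norm((b-a)[:2]))
for q in((264,170),(350,171),(350,263)):print("plate",ray(W,q[0]/k,q[1]/k,6))
for q in((48,222),(103,224),(107,281),(55,278)):print("top",ray(W,q[0]/k,q[1]/k,273))
s=env.state()["ee_pos"]
for z in(290,294,298):
  a,b=ray(W,402/k,150/k,z),ray(W,402/k,270/k,z);print(z,a,b,np.degrees(np.arctan2(*(a-b)[1::-1])))
print("barend",ray(W,404/k,122/k,288))
```

```text
nose [536.6657904  168.27689745 229.        ] hinge [540.04389039 217.92425123 238.        ] post [552.10624653 278.17365783 273.        ]
86.10748629761804 49.762147224990116
82.00231413811466 110.9761489122506
78.67866099162121 61.44502772287166
plate [607.1903284  324.15975627   6.        ]
plate [592.11263599 223.8647859    6.        ]
plate [495.76180068 239.85980723   6.        ]
top [568.25766414 292.7871827  273.        ]
top [563.29315457 256.8031855  273.        ]
top [534.49958963 264.85779433 273.        ]
top [538.80116792 300.33281777 273.        ]
290 [573.01769952  94.00853937 290.        ] [530.20708204  99.6161702  290.        ] -7.462511573766703
294 [572.57731239  93.00204482 294.        ] [530.87031276  98.46511615 294.        ] -7.46251157376673
298 [572.13692526  91.99555027 298.        ] [531.53354347  97.31406211 298.        ] -7.462511573766738
barend [582.37639041  92.57936798 288.        ]
```

```bash
python3 -m jog '[{"dx":0.002,"dy":0.01,"dz":-0.015,"wx":0,"wy":0,"wz":-0.009,"grip":1},{"dx":0.003,"dy":0.011,"dz":-0.02,"wx":0,"wy":0,"wz":-0.009,"grip":1},{"dx":0.003,"dy":0.011,"dz":-0.02,"wx":0,"wy":0,"wz":-0.009,"grip":1},{"dx":0.003,"dy":0.011,"dz":-0.016,"wx":0,"wy":0,"wz":0,"grip":1},{"dx":0.003,"dy":0.001,"dz":-0.008,"wx":0,"wy":0,"wz":0,"grip":1},{"dx":0,"dy":0,"dz":0,"wx":0,"wy":0,"wz":0,"grip":1},{"dx":0,"dy":0,"dz":0,"wx":0,"wy":0,"wz":0,"grip":1},{"dx":0,"dy":0,"dz":0,"wx":0,"wy":0,"wz":0,"grip":1},{"dx":0,"dy":0,"dz":0,"wx":0,"wy":0,"wz":0,"grip":1}]'
cat > st.py <<'E'
from h import *
W=env.get_calibration("wrist");F=[];T=[];P=[]
for i in range(6): env.grab_frame("side");s=env.state();F.append(s["force"]);T.append(s["torque"]);P.append(s["ee_pos"])
m=lambda a:np.round(np.mean(a,0),2)
print("t",s["time_s"],"P",m(P),"F",m(F),"sd",np.round(np.std(F,0),1),"T",np.round(np.mean(T,0),3),"rot",np.round(s["ee_rot"],2),"w",round(s["gripper_width"],2))
E
python3 st.py
```

```text
time_s: 7.2
ee_pos: [502.0, 152.1, 201.9]
ee_rot: [-165.0, -0.1, -9.0]
force: [0.5, -0.8, -2.3]
gripper_width: 6.8
t 7.5 P [501.62 152.33 201.4 ] F [ 0.22  0.31 -2.  ] sd [0.3 0.4 0.4] T [-0.198  0.172 -0.001] rot [-1.6498e+02 -4.0000e-02 -8.9500e+00] w 6.64
```

```bash
cat > ck.py <<'E'
# ck.py bx by bz thr : mean force change over a few readings; exit 1 if beyond thr
import sys
from h import *
b=np.array([float(x) for x in sys.argv[1:4]]);thr=float(sys.argv[4]);F=[];P=[]
for i in range(3):
    s=env.state();F.append(s["force"]);P.append(s["ee_pos"])
    if i<2: env.grab_frame("side")
d=np.mean(F,0)-b;print(round(s["time_s"],2),np.round(np.mean(P,0),2),"dF",np.round(d,1))
sys.exit(int(np.linalg.norm(d)>thr))
E
python3 -m jog '[{"dx":0.0006,"dy":0.004,"dz":0,"wx":0,"wy":0,"wz":0,"grip":1},{"dx":0.0006,"dy":0.004,"dz":0,"wx":0,"wy":0,"wz":0,"grip":1},{"dx":0,"dy":0,"dz":0,"wx":0,"wy":0,"wz":0,"grip":1},{"dx":0,"dy":0,"dz":0,"wx":0,"wy":0,"wz":0,"grip":1}]' >/dev/null && python3 ck.py 0.2 0.3 -2 2 &&
python3 -m jog '[{"dx":0.0002,"dy":0.001,"dz":0,"wx":0,"wy":0,"wz":0,"grip":1},{"dx":0,"dy":0,"dz":0,"wx":0,"wy":0,"wz":0,"grip":1}]' >/dev/null && python3 ck.py 0.2 0.3 -2 2 &&
python3 -m jog '[{"dx":0.0002,"dy":0.001,"dz":0,"wx":0,"wy":0,"wz":0,"grip":1},{"dx":0,"dy":0,"dz":0,"wx":0,"wy":0,"wz":0,"grip":1}]' >/dev/null && python3 ck.py 0.2 0.3 -2 2 &&
python3 -m jog '[{"dx":0.0002,"dy":0.001,"dz":0,"wx":0,"wy":0,"wz":0,"grip":1},{"dx":0,"dy":0,"dz":0,"wx":0,"wy":0,"wz":0,"grip":1}]' >/dev/null && python3 ck.py 0.2 0.3 -2 2 &&
python3 -m jog '[{"dx":0.0002,"dy":0.001,"dz":0,"wx":0,"wy":0,"wz":0,"grip":1},{"dx":0,"dy":0,"dz":0,"wx":0,"wy":0,"wz":0,"grip":1}]' >/dev/null && python3 ck.py 0.2 0.3 -2 2 &&
python3 -m jog '[{"dx":0.0002,"dy":0.001,"dz":0,"wx":0,"wy":0,"wz":0,"grip":1},{"dx":0,"dy":0,"dz":0,"wx":0,"wy":0,"wz":0,"grip":1}]' >/dev/null && python3 ck.py 0.2 0.3 -2 2 &&
python3 -m jog '[{"dx":0.0002,"dy":0.001,"dz":0,"wx":0,"wy":0,"wz":0,"grip":1},{"dx":0,"dy":0,"dz":0,"wx":0,"wy":0,"wz":0,"grip":1}]' >/dev/null && python3 ck.py 0.2 0.3 -2 2 &&
python3 -m jog '[{"dx":0.0002,"dy":0.001,"dz":0,"wx":0,"wy":0,"wz":0,"grip":1},{"dx":0,"dy":0,"dz":0,"wx":0,"wy":0,"wz":0,"grip":1}]' >/dev/null && python3 ck.py 0.2 0.3 -2 2 &&
python3 -m jog '[{"dx":0.0002,"dy":0.001,"dz":0,"wx":0,"wy":0,"wz":0,"grip":1},{"dx":0,"dy":0,"dz":0,"wx":0,"wy":0,"wz":0,"grip":1}]' >/dev/null && python3 ck.py 0.2 0.3 -2 2; echo stopped
```

```text
8.0 [502.63 160.59 200.91] dF [-0.3  0.1 -0.7]
8.3 [502.91 161.45 200.98] dF [ 0.1  0.3 -0.5]
8.6 [503.1  162.49 201.  ] dF [-0.1  0.1 -0.5]
8.9 [503.29 163.52 200.97] dF [ 0.2 -0.4 -0.1]
9.2 [503.5  164.51 200.97] dF [ 0.1 -0.  -0.6]
9.5 [503.7  165.52 200.97] dF [ 0.1 -0.2 -0.4]
9.8 [503.91 166.53 200.99] dF [-0.6 -0.6  0.2]
10.1 [504.12 167.52 200.98] dF [-0.3 -0.3 -0.6]
10.4 [504.32 168.52 200.99] dF [ 0.  -0.3 -0.1]
stopped
```

```bash
python3 -m jog '[{"dx":0.0002,"dy":0.001,"dz":0,"wx":0,"wy":0,"wz":0,"grip":1},{"dx":0,"dy":0,"dz":0,"wx":0,"wy":0,"wz":0,"grip":1}]' >/dev/null && python3 ck.py 0.2 0.3 -2.3 1.8 &&
python3 -m jog '[{"dx":0.0002,"dy":0.001,"dz":0,"wx":0,"wy":0,"wz":0,"grip":1},{"dx":0,"dy":0,"dz":0,"wx":0,"wy":0,"wz":0,"grip":1}]' >/dev/null && python3 ck.py 0.2 0.3 -2.3 1.8 &&
python3 -m jog '[{"dx":0.0002,"dy":0.001,"dz":0,"wx":0,"wy":0,"wz":0,"grip":1},{"dx":0,"dy":0,"dz":0,"wx":0,"wy":0,"wz":0,"grip":1}]' >/dev/null && python3 ck.py 0.2 0.3 -2.3 1.8 &&
python3 -m jog '[{"dx":0.0002,"dy":0.001,"dz":0,"wx":0,"wy":0,"wz":0,"grip":1},{"dx":0,"dy":0,"dz":0,"wx":0,"wy":0,"wz":0,"grip":1}]' >/dev/null && python3 ck.py 0.2 0.3 -2.3 1.8 &&
python3 -m jog '[{"dx":0.0002,"dy":0.001,"dz":0,"wx":0,"wy":0,"wz":0,"grip":1},{"dx":0,"dy":0,"dz":0,"wx":0,"wy":0,"wz":0,"grip":1}]' >/dev/null && python3 ck.py 0.2 0.3 -2.3 1.8 &&
python3 -m jog '[{"dx":0.0002,"dy":0.001,"dz":0,"wx":0,"wy":0,"wz":0,"grip":1},{"dx":0,"dy":0,"dz":0,"wx":0,"wy":0,"wz":0,"grip":1}]' >/dev/null && python3 ck.py 0.2 0.3 -2.3 1.8 &&
python3 -m jog '[{"dx":0.0002,"dy":0.001,"dz":0,"wx":0,"wy":0,"wz":0,"grip":1},{"dx":0,"dy":0,"dz":0,"wx":0,"wy":0,"wz":0,"grip":1}]' >/dev/null && python3 ck.py 0.2 0.3 -2.3 1.8; echo stopped
```

```text
10.7 [504.52 169.51 201.  ] dF [-0.3 -0.1  0.2]
11.0 [504.71 170.51 200.99] dF [-0.3 -0.5 -0.2]
11.3 [504.89 171.52 200.99] dF [-0.3 -0.3  0. ]
11.6 [505.11 172.52 200.99] dF [-0.3 -0.4 -0.3]
11.9 [505.29 173.52 200.96] dF [ 0.3 -0.5  0.3]
12.2 [505.45 174.37 200.94] dF [-0.3 -1.   0.1]
12.5 [505.52 174.76 200.85] dF [-1.3 -5.6  1.1]
stopped
```

```bash
python3 -m jog '[{"dx":-0.0007,"dy":-0.0045,"dz":0,"wx":0,"wy":0,"wz":0,"grip":1},{"dx":-0.0007,"dy":-0.0044,"dz":0,"wx":0,"wy":0,"wz":0,"grip":1},{"dx":0,"dy":0,"dz":0.009,"wx":0,"wy":0,"wz":0,"grip":1},{"dx":0,"dy":0,"dz":0.009,"wx":0,"wy":0,"wz":0,"grip":1},{"dx":0,"dy":0,"dz":0.009,"wx":0,"wy":0,"wz":0,"grip":1},{"dx":0,"dy":0,"dz":0,"wx":0,"wy":0,"wz":0,"grip":1},{"dx":0,"dy":0,"dz":0,"wx":0,"wy":0,"wz":0,"grip":1},{"dx":0,"dy":0,"dz":0,"wx":0,"wy":0,"wz":0,"grip":1}]' && python3 ck.py 0.1 0 -2.3 2 &&
python3 -m jog '[{"dx":0.0008,"dy":0.005,"dz":0,"wx":0,"wy":0,"wz":0,"grip":1},{"dx":0.0008,"dy":0.005,"dz":0,"wx":0,"wy":0,"wz":0,"grip":1},{"dx":0,"dy":0,"dz":0,"wx":0,"wy":0,"wz":0,"grip":1},{"dx":0,"dy":0,"dz":0,"wx":0,"wy":0,"wz":0,"grip":1}]'>/dev/null && python3 ck.py 0.1 0 -2.3 2 &&
python3 -m jog '[{"dx":0.0008,"dy":0.005,"dz":0,"wx":0,"wy":0,"wz":0,"grip":1},{"dx":0,"dy":0,"dz":0,"wx":0,"wy":0,"wz":0,"grip":1}]'>/dev/null && python3 ck.py 0.1 0 -2.3 2 &&
python3 -m jog '[{"dx":0.0008,"dy":0.005,"dz":0,"wx":0,"wy":0,"wz":0,"grip":1},{"dx":0,"dy":0,"dz":0,"wx":0,"wy":0,"wz":0,"grip":1}]'>/dev/null && python3 ck.py 0.1 0 -2.3 2 &&
python3 -m jog '[{"dx":0.0006,"dy":0.004,"dz":0,"wx":0,"wy":0,"wz":0,"grip":1},{"dx":0.0006,"dy":0.004,"dz":0,"wx":0,"wy":0,"wz":0,"grip":1},{"dx":0,"dy":0,"dz":0,"wx":0,"wy":0,"wz":0,"grip":1}]'>/dev/null && python3 ck.py 0.1 0 -2.3 2
python3 - <<'E'
from h import *
W=env.get_calibration("wrist");w=env.grab_frame("wrist")[:,:,::-1];b=env.grab_frame("side")[200:320,150:310,::-1]
o=np.hstack([cv2.resize(w[40:280,80:400],(400,300)),cv2.resize(b,(400,300),interpolation=cv2.INTER_CUBIC)]);cv2.imwrite("pics/w6.png",o)
E
```

```text
time_s: 13.3
ee_pos: [504.0, 166.6, 227.7]
ee_rot: [-165.0, 0.0, -8.9]
force: [-0.5, 0.1, -2.2]
gripper_width: 6.3
13.4 [504.   166.59 227.62] dF [ 0.1 -0.1 -0.3]
13.9 [505.83 176.69 227.89] dF [-0.1 -0.4  0.3]
14.2 [506.74 181.83 228.  ] dF [-0.1 -0.6 -0.1]
14.5 [507.52 186.86 227.99] dF [0.1 0.3 0.5]
14.9 [508.69 194.9  227.95] dF [0.2 0.5 0.1]
```

View pics/w6.png

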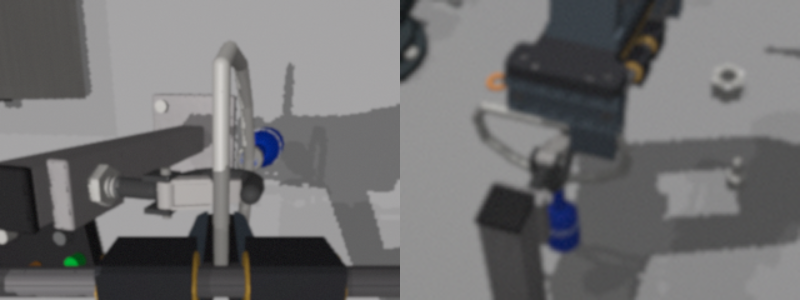

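The wrist crop shows the bar lying over the gate just inside the nose, with the nose at crop (250,187) and the fingers starting at row ~215. I'll check the lateral centring and the bar-to-nose gap.

Run:
```python
from h import *
W=env.get_calibration("wrist");print(env.state()["ee_pos"])
print("bar end",ray(W,260,76,236),"bar@hook",ray(W,257.6,190,242),"nose",ray(W,280,190,228),"finger edge",ray(W,257.6,212,242))
```

```text
[508.63945764 194.55310961 227.92889426]
bar end [603.51754142 176.0144054  236.        ] bar@hook [541.22524797 185.5907129  242.        ] nose [536.75045773 175.28086608 228.        ] finger edge [527.71601535 187.71516958 242.        ]
```

```bash
python3 -m jog '[{"dx":0,"dy":0,"dz":-0.004,"wx":0,"wy":0,"wz":0,"grip":1},{"dx":0,"dy":0,"dz":-0.004,"wx":0,"wy":0,"wz":0,"grip":1},{"dx":0,"dy":0,"dz":-0.001,"wx":0,"wy":0,"wz":0,"grip":1},{"dx":0,"dy":0,"dz":0,"wx":0,"wy":0,"wz":0,"grip":1},{"dx":0,"dy":0,"dz":0,"wx":0,"wy":0,"wz":0,"grip":1}]'>/dev/null && python3 ck.py 0.1 0 -2.3 3 &&
python3 -m jog '[{"dx":0,"dy":0,"dz":-0.0015,"wx":0,"wy":0,"wz":0,"grip":1},{"dx":0,"dy":0,"dz":0,"wx":0,"wy":0,"wz":0,"grip":1}]'>/dev/null && python3 ck.py 0.1 0 -2.3 3 &&
python3 -m jog '[{"dx":0,"dy":0,"dz":-0.0015,"wx":0,"wy":0,"wz":0,"grip":1},{"dx":0,"dy":0,"dz":0,"wx":0,"wy":0,"wz":0,"grip":1}]'>/dev/null && python3 ck.py 0.1 0 -2.3 4 &&
python3 -m jog '[{"dx":0,"dy":0,"dz":-0.0015,"wx":0,"wy":0,"wz":0,"grip":1},{"dx":0,"dy":0,"dz":0,"wx":0,"wy":0,"wz":0,"grip":1}]'>/dev/null && python3 ck.py 0.1 0 -2.3 4 &&
python3 -m jog '[{"dx":0,"dy":0,"dz":-0.0015,"wx":0,"wy":0,"wz":0,"grip":1},{"dx":0,"dy":0,"dz":0,"wx":0,"wy":0,"wz":0,"grip":1}]'>/dev/null && python3 ck.py 0.1 0 -2.3 4 &&
python3 -m jog '[{"dx":0,"dy":0,"dz":-0.0015,"wx":0,"wy":0,"wz":0,"grip":1},{"dx":0,"dy":0,"dz":0,"wx":0,"wy":0,"wz":0,"grip":1}]'>/dev/null && python3 ck.py 0.1 0 -2.3 4 &&
python3 -m jog '[{"dx":0,"dy":0,"dz":-0.0015,"wx":0,"wy":0,"wz":0,"grip":1},{"dx":0,"dy":0,"dz":0,"wx":0,"wy":0,"wz":0,"grip":1}]'>/dev/null && python3 ck.py 0.1 0 -2.3 4
```

```text
15.6 [508.78 194.57 219.05] dF [-0.2  0.1 -0.1]
15.9 [508.61 194.55 217.39] dF [-0.2  0.3  0.2]
16.2 [508.91 194.68 216.27] dF [-0.2 -0.   2. ]
16.5 [508.88 194.55 214.55] dF [-0.4 -0.2  2.1]
16.8 [508.73 194.48 212.86] dF [-0.3 -0.3  2.6]
17.1 [508.65 194.47 211.33] dF [-0.  -0.4  2.4]
17.4 [508.63 194.51 209.86] dF [ 0.2 -0.6  1.8]
```

```bash
python3 -m jog '[{"dx":-0.0001,"dy":-0.0007,"dz":0,"wx":0,"wy":0,"wz":0,"grip":1},{"dx":0,"dy":0,"dz":0,"wx":0,"wy":0,"wz":0,"grip":1}]'>/dev/null && python3 ck.py 0.1 -0.5 -0.5 2 &&
python3 -m jog '[{"dx":-0.0001,"dy":-0.0005,"dz":0,"wx":0,"wy":0,"wz":0,"grip":1},{"dx":0,"dy":0,"dz":0,"wx":0,"wy":0,"wz":0,"grip":1}]'>/dev/null && python3 ck.py 0.1 -0.5 -0.5 2 &&
python3 -m jog '[{"dx":-0.0001,"dy":-0.0005,"dz":0,"wx":0,"wy":0,"wz":0,"grip":1},{"dx":0,"dy":0,"dz":0,"wx":0,"wy":0,"wz":0,"grip":1}]'>/dev/null && python3 ck.py 0.1 -0.5 -0.5 2 &&
python3 -m jog '[{"dx":-0.0001,"dy":-0.0005,"dz":0,"wx":0,"wy":0,"wz":0,"grip":1},{"dx":0,"dy":0,"dz":0,"wx":0,"wy":0,"wz":0,"grip":1}]'>/dev/null && python3 ck.py 0.1 -0.5 -0.5 2 &&
python3 -m jog '[{"dx":-0.0001,"dy":-0.0005,"dz":0,"wx":0,"wy":0,"wz":0,"grip":1},{"dx":0,"dy":0,"dz":0,"wx":0,"wy":0,"wz":0,"grip":1}]'>/dev/null && python3 ck.py 0.1 -0.5 -0.5 2
```

```text
17.7 [508.52 193.79 209.94] dF [-0.1 -0.1  0.2]
18.0 [508.46 193.34 209.95] dF [0.1 0.1 0.7]
18.3 [508.39 192.85 209.98] dF [-0.2  0.3  0.6]
18.6 [508.34 192.64 210.05] dF [ 0.1  1.6 -0.1]
18.9 [508.31 192.41 210.08] dF [ 1.1  4.7 -0.3]
```

```bash
python3 -m jog '[{"dx":0,"dy":0.0002,"dz":-0.002,"wx":0,"wy":0,"wz":0,"grip":1},{"dx":0,"dy":0,"dz":0,"wx":0,"wy":0,"wz":0,"grip":1}]'>/dev/null && python3 ck.py 0.1 0 -2.3 8 &&
python3 -m jog '[{"dx":0,"dy":0,"dz":-0.002,"wx":0,"wy":0,"wz":0,"grip":1},{"dx":0,"dy":0,"dz":0,"wx":0,"wy":0,"wz":0,"grip":1}]'>/dev/null && python3 ck.py 0.1 0 -2.3 8 &&
python3 -m jog '[{"dx":0,"dy":0,"dz":-0.002,"wx":0,"wy":0,"wz":0,"grip":1},{"dx":0,"dy":0,"dz":0,"wx":0,"wy":0,"wz":0,"grip":1}]'>/dev/null && python3 ck.py 0.1 0 -2.3 8 &&
python3 -m jog '[{"dx":0,"dy":0,"dz":-0.002,"wx":0,"wy":0,"wz":0,"grip":1},{"dx":0,"dy":0,"dz":0,"wx":0,"wy":0,"wz":0,"grip":1}]'>/dev/null && python3 ck.py 0.1 0 -2.3 8 &&
python3 -m jog '[{"dx":0,"dy":0,"dz":-0.001,"wx":0,"wy":0,"wz":0,"grip":1},{"dx":0,"dy":0,"dz":-0.001,"wx":0,"wy":0,"wz":0,"grip":1},{"dx":0,"dy":0,"dz":0,"wx":0,"wy":0,"wz":0,"grip":1}]'>/dev/null && python3 ck.py 0.1 0 -2.3 8
```

```text
19.2 [508.55 192.32 208.15] dF [1.6 5.  2.7]
19.5 [508.55 192.26 206.03] dF [1.6 5.  2.8]
19.8 [508.49 192.21 203.86] dF [2.3 5.3 2.6]
20.1 [508.37 192.19 201.74] dF [2.1 5.6 2.8]
20.5 [508.36 192.27 200.06] dF [1.2 5.4 5.2]
```

```bash
python3 -m jog '[{"dx":0,"dy":0,"dz":-0.0008,"wx":0,"wy":0,"wz":0,"grip":1},{"dx":0,"dy":0,"dz":0,"wx":0,"wy":0,"wz":0,"grip":1}]'>/dev/null && python3 ck.py 0.1 0 -2.3 9.5 &&
python3 -m jog '[{"dx":0,"dy":0,"dz":-0.0008,"wx":0,"wy":0,"wz":0,"grip":1},{"dx":0,"dy":0,"dz":0,"wx":0,"wy":0,"wz":0,"grip":1}]'>/dev/null && python3 ck.py 0.1 0 -2.3 9.5 &&
python3 -m jog '[{"dx":0,"dy":0,"dz":-0.0008,"wx":0,"wy":0,"wz":0,"grip":1},{"dx":0,"dy":0,"dz":0,"wx":0,"wy":0,"wz":0,"grip":1}]'>/dev/null && python3 ck.py 0.1 0 -2.3 9.5
```

```text
20.8 [508.39 192.32 199.41] dF [1.5 6.  6.3]
21.1 [508.42 192.36 198.71] dF [0.6 5.5 6. ]
21.4 [508.45 192.42 198.01] dF [0.9 6.  6.1]
```

```bash
python3 -m jog '[{"dx":0,"dy":0,"dz":-0.0008,"wx":0,"wy":0,"wz":0,"grip":1},{"dx":0,"dy":0,"dz":0,"wx":0,"wy":0,"wz":0,"grip":1}]'>/dev/null && python3 ck.py 0.1 0 -2.3 10.5 &&
python3 -m jog '[{"dx":0,"dy":0,"dz":-0.0008,"wx":0,"wy":0,"wz":0,"grip":1},{"dx":0,"dy":0,"dz":0,"wx":0,"wy":0,"wz":0,"grip":1}]'>/dev/null && python3 ck.py 0.1 0 -2.3 10.5 &&
python3 -m jog '[{"dx":0,"dy":0,"dz":-0.0008,"wx":0,"wy":0,"wz":0,"grip":1},{"dx":0,"dy":0,"dz":0,"wx":0,"wy":0,"wz":0,"grip":1}]'>/dev/null && python3 ck.py 0.1 0 -2.3 10.5&&
python3 -m jog '[{"dx":0,"dy":0,"dz":-0.0008,"wx":0,"wy":0,"wz":0,"grip":1},{"dx":0,"dy":0,"dz":0,"wx":0,"wy":0,"wz":0,"grip":1}]'>/dev/null && python3 ck.py 0.1 0 -2.3 10.5
```

```text
21.7 [508.51 192.46 197.3 ] dF [0.9 5.9 6.4]
22.0 [508.58 192.53 196.56] dF [1.2 5.7 6.5]
22.3 [508.63 192.62 195.88] dF [0.4 6.2 6.9]
22.6 [508.69 192.8  195.15] dF [1.1 7.  6.5]
```

```bash
python3 -m jog '[{"dx":0.0001,"dy":0.0005,"dz":0,"wx":0,"wy":0,"wz":0,"grip":1},{"dx":0,"dy":0,"dz":0,"wx":0,"wy":0,"wz":0,"grip":1}]'>/dev/null && python3 ck.py 0.1 0 -2.3 10.5 &&
python3 -m jog '[{"dx":0,"dy":0,"dz":-0.0008,"wx":0,"wy":0,"wz":0,"grip":1},{"dx":0,"dy":0,"dz":0,"wx":0,"wy":0,"wz":0,"grip":1}]'>/dev/null && python3 ck.py 0.1 0 -2.3 10.5
python3 - <<'E'
from h import *
a=env.grab_frame("scene")[110:200,270:370,::-1];b=env.grab_frame("side")[210:320,160:280,::-1];w=env.grab_frame("wrist")[60:270,60:340,::-1]
r=lambda i:cv2.resize(i,(400,300),interpolation=cv2.INTER_CUBIC)
cv2.imwrite("pics/w7.png",np.vstack([np.hstack([r(a),r(b)]),np.hstack([r(w),r(w)*0])]))
E
```

```text
22.9 [508.57 192.95 194.64] dF [1.8 6.  5.4]
23.2 [508.54 193.11 193.78] dF [1.3 6.2 4.9]
```

View pics/w7.png

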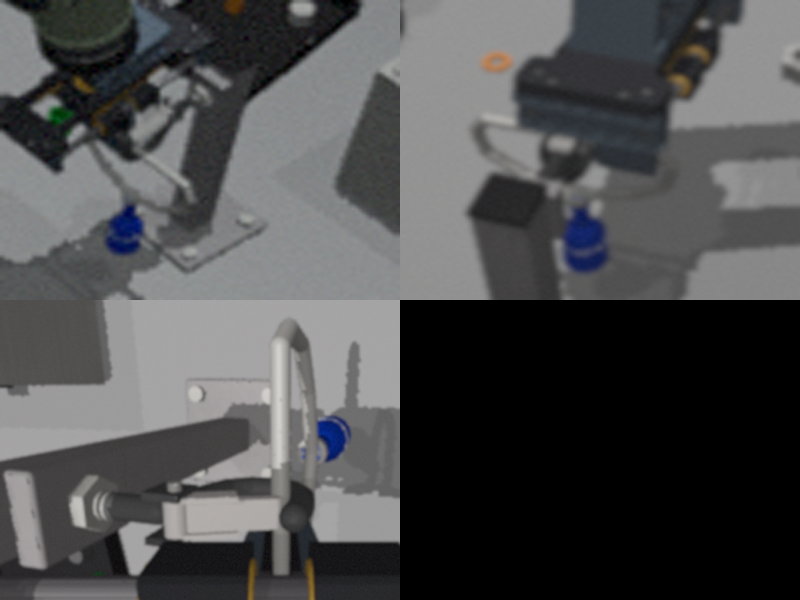

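The wrist crop shows the white gate reaching the nose at (280–293,515) and covering the bar, so the bar appears to be inside. I'll relieve the side load toward the seat and then feel upward.

```bash
python3 -m jog '[{"dx":0.0002,"dy":0.0015,"dz":0,"wx":0,"wy":0,"wz":0,"grip":1},{"dx":0,"dy":0,"dz":0,"wx":0,"wy":0,"wz":0,"grip":1}]'>/dev/null && python3 ck.py 0.1 0 -2.3 10 &&
python3 -m jog '[{"dx":0.0003,"dy":0.002,"dz":-0.001,"wx":0,"wy":0,"wz":0,"grip":1},{"dx":0,"dy":0,"dz":0,"wx":0,"wy":0,"wz":0,"grip":1}]'>/dev/null && python3 ck.py 0.1 0 -2.3 8 &&
python3 -m jog '[{"dx":0.0003,"dy":0.002,"dz":-0.001,"wx":0,"wy":0,"wz":0,"grip":1},{"dx":0,"dy":0,"dz":0,"wx":0,"wy":0,"wz":0,"grip":1}]'>/dev/null && python3 ck.py 0.1 0 -2.3 6 &&
python3 -m jog '[{"dx":0.0003,"dy":0.002,"dz":-0.001,"wx":0,"wy":0,"wz":0,"grip":1},{"dx":0,"dy":0,"dz":0,"wx":0,"wy":0,"wz":0,"grip":1}]'>/dev/null && python3 ck.py 0.1 0 -2.3 6
```

```text
23.65 [508.01 193.62 192.82] dF [1.3 3.1 1.7]
23.95 [507.84 195.31 191.51] dF [-0.2 -0.1 -0.1]
24.25 [508.92 198.01 191.35] dF [-0.6  0.   0.3]
24.55 [509.33 200.16 190.49] dF [ 0.2 -0.1  0.3]
```

```bash
python3 -m jog '[{"dx":0,"dy":0,"dz":0.004,"wx":0,"wy":0,"wz":0,"grip":1},{"dx":0,"dy":0,"dz":0.004,"wx":0,"wy":0,"wz":0,"grip":1},{"dx":0,"dy":0,"dz":0.003,"wx":0,"wy":0,"wz":0,"grip":1},{"dx":0,"dy":0,"dz":0,"wx":0,"wy":0,"wz":0,"grip":1},{"dx":0,"dy":0,"dz":0,"wx":0,"wy":0,"wz":0,"grip":1}]'>/dev/null && python3 ck.py 0.1 0 -2.3 4 &&
python3 -m jog '[{"dx":0,"dy":0,"dz":0.001,"wx":0,"wy":0,"wz":0,"grip":1},{"dx":0,"dy":0,"dz":0,"wx":0,"wy":0,"wz":0,"grip":1}]'>/dev/null && python3 ck.py 0.1 0 -2.3 3 &&
python3 -m jog '[{"dx":0,"dy":0,"dz":0.001,"wx":0,"wy":0,"wz":0,"grip":1},{"dx":0,"dy":0,"dz":0,"wx":0,"wy":0,"wz":0,"grip":1}]'>/dev/null && python3 ck.py 0.1 0 -2.3 3 &&
python3 -m jog '[{"dx":0,"dy":0,"dz":0.001,"wx":0,"wy":0,"wz":0,"grip":1},{"dx":0,"dy":0,"dz":0,"wx":0,"wy":0,"wz":0,"grip":1}]'>/dev/null && python3 ck.py 0.1 0 -2.3 3 &&
python3 -m jog '[{"dx":0,"dy":0,"dz":0.001,"wx":0,"wy":0,"wz":0,"grip":1},{"dx":0,"dy":0,"dz":0,"wx":0,"wy":0,"wz":0,"grip":1}]'>/dev/null && python3 ck.py 0.1 0 -2.3 3&&
python3 -m jog '[{"dx":0,"dy":0,"dz":0.001,"wx":0,"wy":0,"wz":0,"grip":1},{"dx":0,"dy":0,"dz":0,"wx":0,"wy":0,"wz":0,"grip":1}]'>/dev/null && python3 ck.py 0.1 0 -2.3 3
```

```text
25.15 [509.31 200.03 201.58] dF [0.1 0.2 0.3]
25.45 [509.41 200.07 202.58] dF [ 0.  -0.   0.2]
25.75 [509.45 200.07 203.67] dF [ 0.5 -0.   0.2]
26.05 [509.44 200.07 204.67] dF [ 0.3 -0.1  0.5]
26.35 [509.25 200.   205.39] dF [-0.1  0.2 -1.2]
26.65 [509.12 199.87 205.79] dF [ 1.2  0.6 -5.9]
```

```bash
python3 -m jog '[{"dx":0,"dy":0,"dz":0.0004,"wx":0,"wy":0,"wz":0,"grip":1},{"dx":0,"dy":0,"dz":0,"wx":0,"wy":0,"wz":0,"grip":1}]'>/dev/null && python3 ck.py 0.1 0 -2.3 9 &&
python3 -m jog '[{"dx":0,"dy":0,"dz":0.0004,"wx":0,"wy":0,"wz":0,"grip":1},{"dx":0,"dy":0,"dz":0,"wx":0,"wy":0,"wz":0,"grip":1}]'>/dev/null && python3 ck.py 0.1 0 -2.3 9.3
```

```text
26.95 [509.03 199.82 206.11] dF [ 2.7  0.1 -9.7]
```

```bash
python3 -m jog '[{"dx":0,"dy":0,"dz":0,"wx":0,"wy":0,"wz":0,"grip":1},{"dx":0,"dy":0,"dz":0,"wx":0,"wy":0,"wz":0,"grip":1},{"dx":0,"dy":0,"dz":0,"wx":0,"wy":0,"wz":0,"grip":1},{"dx":0,"dy":0,"dz":0,"wx":0,"wy":0,"wz":0,"grip":1}]'; python3 st.py
```

```text
time_s: 27.35
ee_pos: [509.0, 199.8, 206.4]
ee_rot: [-165.0, 0.0, -8.9]
force: [2.9, -0.0, -15.6]
gripper_width: 6.9
t 27.65 P [509.01 199.77 206.42] F [  2.98  -0.31 -17.21] sd [0.5 0.6 0.8] T [-0.839  0.163 -0.113] rot [-1.6504e+02  3.0000e-02 -8.9500e+00] w 6.69
```

The force crept up to about 15 N while holding, so I'm easing off at once.

```bash
python3 -m jog '[{"dx":0,"dy":0,"dz":-0.003,"wx":0,"wy":0,"wz":0,"grip":1},{"dx":0,"dy":0,"dz":-0.003,"wx":0,"wy":0,"wz":0,"grip":1},{"dx":0,"dy":0,"dz":0,"wx":0,"wy":0,"wz":0,"grip":1}]'; python3 st.py
```

```text
time_s: 27.95
ee_pos: [510.5, 200.8, 203.0]
ee_rot: [-164.8, -0.2, -9.0]
force: [-0.1, 0.5, -2.8]
gripper_width: 6.6
t 28.25 P [509.99 200.42 202.19] F [-0.11  0.05 -2.45] sd [0.5 0.3 0.5] T [-0.193  0.169 -0.022] rot [-1.6495e+02 -8.0000e-02 -8.9600e+00] w 6.69
```

```bash
python3 -m jog '[{"dx":-0.0004,"dy":0,"dz":-0.004,"wx":0,"wy":0,"wz":0,"grip":1},{"dx":0,"dy":0,"dz":-0.004,"wx":0,"wy":0,"wz":0,"grip":1},{"dx":0,"dy":0,"dz":-0.004,"wx":0,"wy":0,"wz":0,"grip":1},{"dx":0,"dy":0,"dz":-0.001,"wx":0,"wy":0,"wz":0,"grip":1},{"dx":0,"dy":0,"dz":0,"wx":0,"wy":0,"wz":0,"grip":1},{"dx":0,"dy":0,"dz":0,"wx":0,"wy":0,"wz":0,"grip":1}]'>/dev/null && python3 ck.py -0.1 0 -2.4 2 &&
python3 -m jog '[{"dx":0,"dy":0,"dz":-0.001,"wx":0,"wy":0,"wz":0,"grip":1},{"dx":0,"dy":0,"dz":0,"wx":0,"wy":0,"wz":0,"grip":1}]'>/dev/null && python3 ck.py -0.1 0 -2.4 1.5 &&
python3 -m jog '[{"dx":0,"dy":0,"dz":-0.0007,"wx":0,"wy":0,"wz":0,"grip":1},{"dx":0,"dy":0,"dz":0,"wx":0,"wy":0,"wz":0,"grip":1}]'>/dev/null && python3 ck.py -0.1 0 -2.4 1.5 &&
python3 -m jog '[{"dx":0,"dy":0,"dz":-0.0007,"wx":0,"wy":0,"wz":0,"grip":1},{"dx":0,"dy":0,"dz":0,"wx":0,"wy":0,"wz":0,"grip":1}]'>/dev/null && python3 ck.py -0.1 0 -2.4 1.5 &&
python3 -m jog '[{"dx":0,"dy":0,"dz":-0.0007,"wx":0,"wy":0,"wz":0,"grip":1},{"dx":0,"dy":0,"dz":0,"wx":0,"wy":0,"wz":0,"grip":1}]'>/dev/null && python3 ck.py -0.1 0 -2.4 1.5 &&
python3 -m jog '[{"dx":0,"dy":0,"dz":-0.0007,"wx":0,"wy":0,"wz":0,"grip":1},{"dx":0,"dy":0,"dz":0,"wx":0,"wy":0,"wz":0,"grip":1}]'>/dev/null && python3 ck.py -0.1 0 -2.4 1.5
```

```text
28.95 [509.12 200.1  188.08] dF [-0.   0.6  0.4]
29.25 [508.94 200.05 186.95] dF [-0.  -0.3  0.1]
29.55 [509.08 200.07 186.34] dF [-0.  -0.2  0.4]
29.85 [509.15 200.1  186.  ] dF [-1.1 -0.3  4.3]
```

```bash
python3 -m jog '[{"dx":0,"dy":0,"dz":0.0004,"wx":0,"wy":0,"wz":0,"grip":1}]'; python3 -m jog '[{"dx":0,"dy":0,"dz":0,"wx":0,"wy":0,"wz":0,"grip":0.4},{"dx":0,"dy":0,"dz":0,"wx":0,"wy":0,"wz":0,"grip":0.4},{"dx":0,"dy":0,"dz":0,"wx":0,"wy":0,"wz":0,"grip":0.4},{"dx":0,"dy":0,"dz":0,"wx":0,"wy":0,"wz":0,"grip":0.4},{"dx":0,"dy":0,"dz":0,"wx":0,"wy":0,"wz":0,"grip":0.4},{"dx":0,"dy":0,"dz":0,"wx":0,"wy":0,"wz":0,"grip":0.4}]'; python3 st.py
python3 - <<'E'
from h import *
a=env.grab_frame("scene")[110:200,270:370,::-1];b=env.grab_frame("side")[210:320,160:280,::-1];w=env.grab_frame("wrist")[60:290,60:366,::-1]
r=lambda i:cv2.resize(i,(400,300),interpolation=cv2.INTER_CUBIC)
cv2.imwrite("pics/w8.png",np.vstack([np.hstack([r(a),r(b)]),np.hstack([r(w),r(w)*0])]))
E
```

```text
time_s: 29.95
ee_pos: [509.1, 200.1, 186.1]
ee_rot: [-165.0, -0.0, -9.0]
force: [-0.7, -0.6, -0.6]
gripper_width: 6.7
time_s: 30.55
ee_pos: [509.0, 200.1, 186.0]
ee_rot: [-165.0, -0.0, -9.0]
force: [-0.0, -0.2, 0.2]
gripper_width: 27.6
t 30.85 P [508.99 200.06 185.97] F [ 0.44  0.24 -0.12] sd [0.3 0.4 0.1] T [-0.109  0.039  0.012] rot [-1.6498e+02 -3.0000e-02 -8.9600e+00] w 27.25
```

View pics/w8.png

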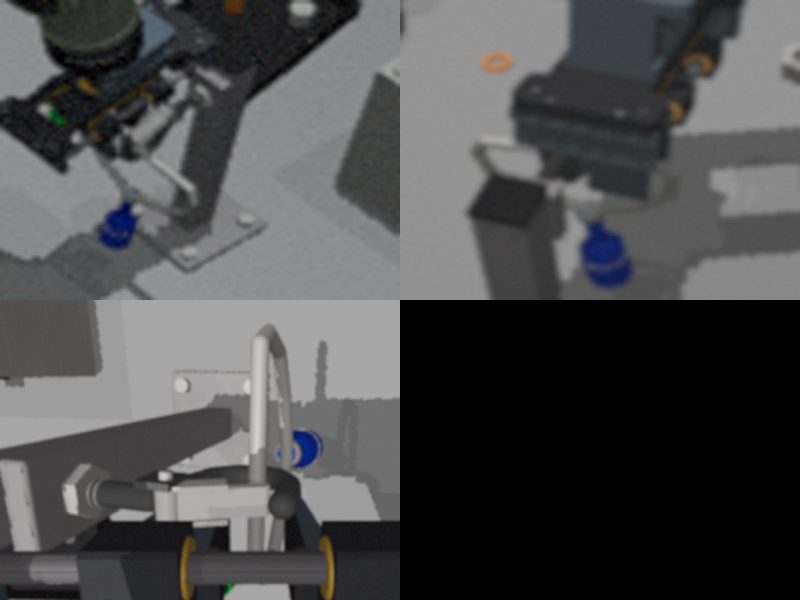

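The bar sits in the bend under the shut gate and the fingers are open at 27 mm. Next I'll withdraw along the tool axis.

```bash
python3 -m jog '[{"dx":-0.0003,"dy":-0.002,"dz":0.0075,"wx":0,"wy":0,"wz":0,"grip":0.4},{"dx":-0.0004,"dy":-0.0026,"dz":0.0097,"wx":0,"wy":0,"wz":0,"grip":0.4},{"dx":-0.0004,"dy":-0.0026,"dz":0.0097,"wx":0,"wy":0,"wz":0,"grip":0.4},{"dx":-0.0006,"dy":-0.0038,"dz":0.0145,"wx":0,"wy":0,"wz":0,"grip":0.4},{"dx":-0.0008,"dy":-0.0051,"dz":0.0193,"wx":0,"wy":0,"wz":0,"grip":0.4},{"dx":-0.0012,"dy":-0.0077,"dz":0.029,"wx":0,"wy":0,"wz":0,"grip":0.4},{"dx":-0.0012,"dy":-0.0077,"dz":0.029,"wx":0,"wy":0,"wz":0,"grip":0.4}]'
python3 -m jog '[{"dx":-0.02,"dy":-0.03,"dz":0.02,"wx":0,"wy":0,"wz":0,"grip":0.4},{"dx":-0.03,"dy":-0.04,"dz":0,"wx":0,"wy":0,"wz":0,"grip":0.4},{"dx":-0.03,"dy":-0.04,"dz":0,"wx":0,"wy":0,"wz":0,"grip":0.4},{"dx":-0.03,"dy":-0.04,"dz":0,"wx":0,"wy":0,"wz":0,"grip":0.4},{"dx":-0.02,"dy":-0.03,"dz":0,"wx":0,"wy":0,"wz":0,"grip":0.4},{"dx":0,"dy":0,"dz":0,"wx":0,"wy":0,"wz":0,"grip":0.4},{"dx":0,"dy":0,"dz":0,"wx":0,"wy":0,"wz":0,"grip":0.4},{"dx":0,"dy":0,"dz":0,"wx":0,"wy":0,"wz":0,"grip":0.4},{"dx":0,"dy":0,"dz":0,"wx":0,"wy":0,"wz":0,"grip":0.4},{"dx":0,"dy":0,"dz":0,"wx":0,"wy":0,"wz":0,"grip":0.4}]'
cat > sw.py <<'E'
from h import *
# swing: blue-pixel centroid in side and scene views near the hook
for i in range(8):
    o=[]
    for n,(y0,y1,x0,x1) in(("side",(220,380,150,300)),("scene",(120,220,260,380))):
        f=env.grab_frame(n)[y0:y1,x0:x1].astype(int);m=(f[...,2]>f[...,0]+40)&(f[...,2]>f[...,1]+40);ys,xs=np.nonzero(m);o+=[round(xs.mean()+x0,2),round(ys.mean()+y0,2),len(xs)]
    print(round(env.state()["time_s"],2),o)
E
python3 sw.py
```

```text
time_s: 31.7
ee_pos: [503.9, 168.1, 306.5]
ee_rot: [-165.0, -0.1, -9.0]
force: [0.2, 0.4, -0.6]
gripper_width: 26.9
time_s: 32.7
ee_pos: [374.5, -10.7, 324.6]
ee_rot: [-165.0, -0.0, -8.8]
force: [0.1, -0.4, 0.6]
gripper_width: 27.3
32.8 [np.float64(218.51), np.float64(303.07), 166, np.float64(299.71), np.float64(177.94), 66]
32.9 [np.float64(218.96), np.float64(303.27), 164, np.float64(299.51), np.float64(177.54), 65]
33.0 [np.float64(219.7), np.float64(303.7), 166, np.float64(299.13), np.float64(177.41), 68]
33.1 [np.float64(220.25), np.float64(303.82), 166, np.float64(298.94), np.float64(177.4), 68]
33.2 [np.float64(219.8), np.float64(303.6), 163, np.float64(299.16), np.float64(177.43), 68]
33.3 [np.float64(219.21), np.float64(303.21), 164, np.float64(299.44), np.float64(177.56), 68]
33.4 [np.float64(218.89), np.float64(303.16), 162, np.float64(299.43), np.float64(177.84), 68]
33.5 [np.float64(219.19), np.float64(303.24), 167, np.float64(299.43), np.float64(177.78), 67]
```

The key is still swinging a little, so I'll let it settle.

```bash
R='x'; 
for i in 1 2 3 4 5 6 7 8 9 10 11 12; do python3 -m jog '[{"dx":0,"dy":0,"dz":0,"wx":0,"wy":0,"wz":0,"grip":0.4},{"dx":0,"dy":0,"dz":0,"wx":0,"wy":0,"wz":0,"grip":0.4},{"dx":0,"dy":0,"dz":0,"wx":0,"wy":0,"wz":0,"grip":0.4},{"dx":0,"dy":0,"dz":0,"wx":0,"wy":0,"wz":0,"grip":0.4},{"dx":0,"dy":0,"dz":0,"wx":0,"wy":0,"wz":0,"grip":0.4},{"dx":0,"dy":0,"dz":0,"wx":0,"wy":0,"wz":0,"grip":0.4},{"dx":0,"dy":0,"dz":0,"wx":0,"wy":0,"wz":0,"grip":0.4},{"dx":0,"dy":0,"dz":0,"wx":0,"wy":0,"wz":0,"grip":0.4},{"dx":0,"dy":0,"dz":0,"wx":0,"wy":0,"wz":0,"grip":0.4},{"dx":0,"dy":0,"dz":0,"wx":0,"wy":0,"wz":0,"grip":0.4}]' >/dev/null; done
python3 sw.py
python3 - <<'E'
from h import *
a=env.grab_frame("scene")[100:300,150:400,::-1];b=env.grab_frame("side")[210:330,150:310,::-1]
r=lambda i:cv2.resize(i,(400,300),interpolation=cv2.INTER_CUBIC)
cv2.imwrite("pics/w9.png",np.hstack([r(a),r(b)]))
E
```

```text
45.6 [np.float64(219.45), np.float64(303.11), 163, np.float64(299.33), np.float64(177.54), 67]
45.7 [np.float64(219.57), np.float64(303.06), 164, np.float64(299.23), np.float64(177.61), 70]
45.8 [np.float64(219.55), np.float64(303.19), 164, np.float64(299.35), np.float64(177.58), 69]
45.9 [np.float64(219.58), np.float64(303.1), 163, np.float64(299.42), np.float64(177.61), 66]
46.0 [np.float64(219.51), np.float64(303.25), 165, np.float64(299.35), np.float64(177.69), 68]
46.1 [np.float64(219.55), np.float64(303.19), 161, np.float64(299.38), np.float64(177.56), 68]
46.2 [np.float64(219.5), np.float64(303.11), 160, np.float64(299.28), np.float64(177.66), 68]
46.3 [np.float64(219.61), np.float64(303.09), 161, np.float64(299.31), np.float64(177.6), 68]Traceback (most recent call last):
  File "<stdin>", line 2, in <module>
ValueError: 200 camera calls are used up
```

The key hangs still: the blue centroid moves less than 0.1 px. Camera calls are used up and the arm is clear, so I'm handing in.

```bash
python3 -c "
from workcell import env
s=env.state();print(s['time_s'],s['ee_pos'],s['force']);env.job_done()"
```

```text
46.3 [374.08114102 -11.43169182 324.66384347] [-0.06040531  0.19663193  0.18701645]
the job is handed in; nothing more can be done
```

The blue key now hangs on the latch hook with the gate shut behind its bar. I handed the job in at 46.3 s. One check came close to failing: **the tug may have reached the 15 N limit**.

- **Hanging it:** I pinched the bar off-centre with the gripper tilted 15° away from the post. I found the hook's true position by touching the bar against the outside of the nose. I then slid the bar down the nose's inner face, past the gate and into the bend.
- **Gate check:** Raising the key met the shut gate at about 18.8 mm, inside the expected 17 to 20 mm. The gate held.
- **Tug force:** It was about 10 N at first, but crept up during the hold. My last averaged reading was 14.9 N, with about 0.8 N of noise, before I eased off. I cannot rule out that it briefly touched or passed 15 N.
- **Final state:** I lowered the key onto the bend until it touched, with a contact peak of about 4 N, then let go and backed the arm well away. After a 12 s wait, the key's blue socket moved about 0.1 px or less between frames in both fixed cameras.
- **Not checked:** I ran out of camera calls, so there is no final overview picture. I did not recheck the gate angle, the black key or the loose parts after letting go. The black key was still upright in its hole when I lifted the blue one, and I felt no unexpected contact.

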